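Bleed the workshop air tank

ROBOT

A 6-joint arm with a two-finger parallel gripper is mounted at the origin on the work surface. World frame = base frame: x ahead of the robot, y to its left, z up, the work surface at z = 0. Lengths are in m, angles in rad, forces in N, time in s.
With the tool pointing down it reaches from about 0.425 to 0.95 m from the base axis. Payload 14.7 kg.
Tool frame: the origin (TCP) lies on the centre line of the jaws, within the pads' length; the fingertips stand 19 mm ahead of it and the grasp point (between the pads) is the TCP; z points along the fingers, x is the direction in which the jaws open and shut, and the axes are right-handed (so a half turn about z gives the same grasp; the last joint's range is limited). The gripper opens to 85 mm and grips with 20 to 120 N. Pads are 22 mm wide; open, the fingers measure 114 mm over their backs; the gripper's body (76 mm by 85 mm) begins 54 mm behind the grasp point. The pads swing forward as they close: fully open they stand 13 mm farther back than shut.
Start: joints at [1.186, 0.48, 1.596, -0, 1.065, -0.047], TCP at [0.215, 0.613, 0.25] pointing down, gripper open.
Joint ranges: [-2.75, 2.75], [-0.82, 2.05], [0.23, 2.67], [-1.56, 4.7], [0.09, 2.69], [-2.92, 2.92]. Speed limits (rad/s): [1.89, 1.89, 2.39, 3.01, 3.01, 3.01].

INTERFACE

Orientations are given as a unit quaternion [w, x, y, z].
In Python, from cell import env, viewer, spotter gives the robot as it stands. The module is installed in compiled form; this text tells all that it offers.
- The arm moves only by the tool apply_moves, never from a script. Its argument "targets" is a list of rows, each an object with "delta_pos": the shift along the tool's x, y, z in m, a list of three; "yaw": the turn about the tool's z in rad; "fingers": the closure, from 0 (fully open) to 1 (shut). A call has 1 to 10 rows; each row shifts and turns the commanded pose from where the row before left it, along the tool's axes as they then stand; what a row does not reach is not made up. A row lasts 1/8 s, in which the tool goes at most 62.5 mm and 10.7 degrees, less where a joint would pass 70% of its speed; a pose out of reach is approached as far as the arm can. A call is refused whole if a number of a shift passes 0.0625 or a number of a turn 0.188, either way. A call with a gripper value outside its range is refused whole. The fingers move at their own pace and stop on an object; "newtons" is the grip in N (left out, the last holds). Time passes only in rows, so rows that do not move let the fingers close. It gives the time, the measured TCP pose, the force and the opening at its end, in the units of the state.
- env.state(): the state, without advancing time (a new reading comes with each control period).
- viewer.get_image(name): name is "scene" or "top" or "wrist"; returns the picture (420x560x3 uint8, red, green, blue); there is no depth.
- viewer.calibration(name): a dict with "fx", "fy", "cx", "cy" (pixels), "R" (3x3) and "t" (3): a world point X has camera coordinates R X + t. Camera axes: x right, y down, z forward; pixel columns grow to the right and rows downward; lengths in m; the calibration is good to about 2 mm. A picture is of the moment at which its call begins: read the wrist's pose just before it. calibration takes no time and is no camera call; for the wrist camera it gives the pose at the moment of the call.
- env.finish_job(): hands the job in, once; it reports no verdict.
Trained networks look in the newest picture that a camera, given by its name, has taken for a name from the list of things; names that differ only in an ending like _2 or _b are one class to them, and where a whole thing is asked for, a point or a joint stands for the part that bears it (a point fixed in the world has none). Each returns a list of dicts, best first, with "conf" (0 to 1); they miss things now and then, are a little off and sometimes report something else, mostly with a low value. They report only what shows in the picture. A call takes as long as a camera call.
- spotter.look_for(camera, label): "xy" ([column, row] in pixels, amid what is visible of it).
- spotter.regions_of(camera, label): "pixels" (420x560 bool, what is visible of it) and "xy" ([column, row] in pixels, amid what is visible of it).
- spotter.landmark_of(camera, label): "xy" ([column, row] in pixels: a listed point, or the origin of a listed thing).
The state is a dict: "clock": time; "joint_positions": joint angles; "joint_vel": joint speeds; "effort": joint torques, N m; "ee_pos": TCP position; "tcp_rot": TCP orientation; "ft_force": force on the tool from outside, world axes, zero at the start; "moment": the same for the moment, N m; "width": opening from 0.0 (shut) to 1.0 (fully open).
Only numpy, scipy, OpenCV 4.12 (cv2) and the standard library are available. Lean on these libraries where they do the work, as an engineer would, in place of code of your own. Each camera call takes 0.05 s, during which the arm holds its last target.

TASK

Bleed the little red air tank: unscrew the knurled brass lock nut on its bleed valve (counterclockwise seen from above) all the way up to its stop, then press the freed steel pin down with the closed fingertips as far as it goes, keep it down for about two seconds so the tank vents, and let it spring back up. Be gentle: do not crush the nut, ram the pin or bend the rubber-mounted valve over, and leave the bowl, tin and gouge where they are.

Things in the scene. Friction and masses are not known exactly. Their poses are not given: they have to be found in the camera images.
- tank: Red air tank fixed to the bench: horizontal cylinder, 110 mm in diameter, 220 mm long along its own y axis, top 123 mm above the bench. Origin on the bench under its middle, z up. The bleed valve stands on top at y = +50 mm; a round pressure gauge, 42 mm in diameter, at y = -75 mm, its face 154 mm above the bench
- boss (a point): Centre of the top of the steel boss (52 mm in diameter), 130 mm above the bench. The upright bleed valve stands here only roughly: its axis is up to 8 mm off this point along each of the tank's x and y, and it is set up to 6 mm higher or lower; find it by feel or sight. It leans on its black rubber root at boss height, by 1 mm at the nut per 2.6 N of sideways push, and springs back
- nut (a joint): Turn of the brass nut in rad: 0 = down on the collar, grows counterclockwise from above, stops at 3.6. Starts at 0 to 0.3, rises 1.25 mm per rad, needs 0.05 N m to turn, stays where left. 18 mm in diameter, at first 25 to 37 mm above the boss (nominal); under it a 13 mm wide collar and 10 mm wide rubber stem. A 10 N pinch is enough; 18 N is too much
- pin (a joint): How far the steel pin is pressed down, in m: 0 = up, 4.5 mm at most. 8 mm in diameter, on the valve's axis above the nut, its tip 52 mm above the boss (nominal). Spring: 3 N at first, 6 N at the stop. It takes the nut down with it until the nut meets the collar, so it is locked until the nut is unscrewed. It must go more than 3 mm down, with under 18 N on it
- lean_x (a joint): Lean of the valve about the tank's x axis in rad, 0 = upright, positive tips the valve's head towards the tank's -y. More than 0.09 either way (about 3 mm at the nut) damages the rubber
- lean_y (a joint): Lean of the valve about the tank's y axis in rad, 0 = upright, positive tips the valve's head towards the tank's +x. More than 0.09 either way (about 3 mm at the nut) damages the rubber
- bowl: Light wooden turned bowl, 110 mm across, 45 mm high, loose on the bench beside the tank; origin at the centre of its foot
- tin: Round aluminium wax tin, 66 mm across, 50 mm high, loose on the bench beside the tank; origin at the centre of its underside
- gouge: Turning gouge lying on the bench, 270 mm long, wooden handle 26 mm thick towards -x and steel blade towards +x; origin on the bench under the handle, 30 mm behind its front end

How it is judged:
By the outcome, as a careful person would: the job done as asked, in the order asked, and still so for the second after the job is handed in, with the robot touching nothing.
It also fails if it takes over 72 s, if anything falls off the work surface, if the arm or the gripper's body presses on something with over 40 N, if the wrist force passes 120 N, or if a joint passes its speed limit or range.

## Working session

There is one attempt and no reset: what is moved stays moved. The work goes in short steps, Python scripts to look and compute and a tool call to move; the robot and the scene stay as the last step left them, time stands still between calls to the robot, and variables do not carry over. Pictures are saved under pics/ and viewed, and the job is handed in when it is done.

Besides the shell and the picture viewer there is one more tool, called as a command line: name --argument value ..., lists and objects as JSON in quotes. apply_moves: Moves the arm, as the interface text tells. Its arguments: {"type":"object","properties":{"targets":{"type":"array","items":{"type":"object","properties":{"delta_pos":{"type":"array","items":{"type":"number"}},"yaw":{"type":"number"},"fingers":{"type":"number"}}}},"newtons":{"type":"number"}},"required":["targets"]}

```bash
mkdir -p pics; ls; cat > h.py <<'E'
import numpy as np,cv2
from cell import env,viewer,spotter
def save(n,f):
    im=viewer.get_image(n); cv2.imwrite('pics/'+f,im[:,:,::-1]); return im
def ray(cal,uv):
    R=np.array(cal['R']);t=np.array(cal['t'])
    d=R.T@np.array([(uv[0]-cal['cx'])/cal['fx'],(uv[1]-cal['cy'])/cal['fy'],1]); return -R.T@t,d/np.linalg.norm(d)
def atz(cal,uv,z):
    c,d=ray(cal,uv); return c+d*(z-c[2])/d[2]
def proj(cal,X):
    p=np.array(cal['R'])@np.array(X)+np.array(cal['t']); return [cal['fx']*p[0]/p[2]+cal['cx'],cal['fy']*p[1]/p[2]+cal['cy']]
def tri(rs):
    A=0;b=0
    for c,d in rs:
        P=np.eye(3)-np.outer(d,d);A=A+P;b=b+P@c
    return np.linalg.solve(A,b)
E
python3 - <<'E'
from h import *
np.set_printoptions(precision=4,suppress=True)
print(env.state())
for n in ['scene','top','wrist']:
    save(n,n+'0.png');c=viewer.calibration(n);print(n,c)
    for l in ['tank','boss','nut','pin']:
        r=spotter.landmark_of(n,l) if l in('tank','boss') else spotter.look_for(n,l)
        print(l,[(np.round(q['xy'],1),round(q['conf'],2)) for q in r][:3])
E
```

```text
pics
{'clock': 0.0, 'joint_positions': array([ 1.1863,  0.4808,  1.5969, -0.    ,  1.0651, -0.0466]), 'joint_vel': array([ 0.0001,  0.0007,  0.0003, -0.0002, -0.0007,  0.0006]), 'effort': array([  0.0011, -95.0637, -43.0203,   0.0004,   0.0118,   0.0001]), 'ee_pos': array([0.2153, 0.6129, 0.2497]), 'tcp_rot': array([ 0.0003,  0.8159,  0.5782, -0.0005]), 'ft_force': array([-0.9108,  0.    , -0.1394]), 'moment': array([-0.0133,  0.0213, -0.0164]), 'width': 0.9985124731484576}
scene {'fx': 475.06423592281874, 'fy': 475.06423592281874, 'cx': 275.09215617295865, 'cy': 208.19481197802125, 'R': array([[ 0.8605,  0.5093, -0.0126],
       [ 0.27  , -0.4769, -0.8365],
       [-0.432 ,  0.7164, -0.5479]]), 't': array([-0.5112, -0.0173,  1.1329])}
tank [(array([269. , 258.8]), 0.81)]
boss [(array([245.8, 214.7]), 0.84)]
nut [(array([243.1, 207.7]), 0.55)]
pin [(array([240.6, 202.1]), 0.64)]
top {'fx': 473.3772959228199, 'fy': 473.3772959228199, 'cx': 273.4992165657323, 'cy': 208.4316946740269, 'R': array([[ 0.0096, -0.9994, -0.0321],
       [-0.9948, -0.0063, -0.1015],
       [ 0.1013,  0.0329, -0.9943]]), 't': array([0.0902, 0.5702, 0.9847])}
tank [(array([290.8, 220.3]), 0.87)]
boss [(array([318.5, 221.1]), 0.59)]
nut []
pin []
wrist {'fx': 334.1272334942831, 'fy': 334.1272334942831, 'cx': 275.4443873425518, 'cy': 208.92556635606454, 'R': array([[ 0.3314,  0.9435,  0.0004],
       [ 0.9027, -0.3172,  0.2907],
       [ 0.2744, -0.096 , -0.9568]]), 't': array([-0.6496, -0.0375,  0.378 ])}
tank []
boss []
nut []
pin []
```

View pics/scene0.png

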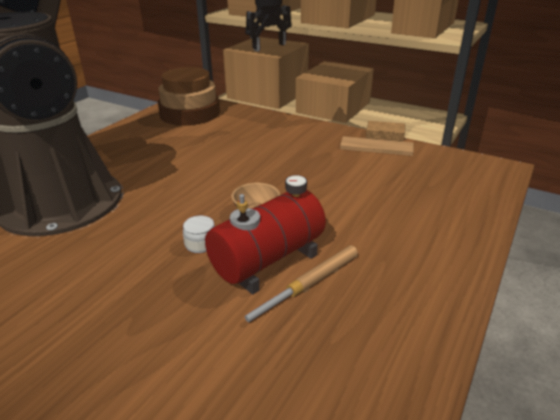

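View pics/top0.png

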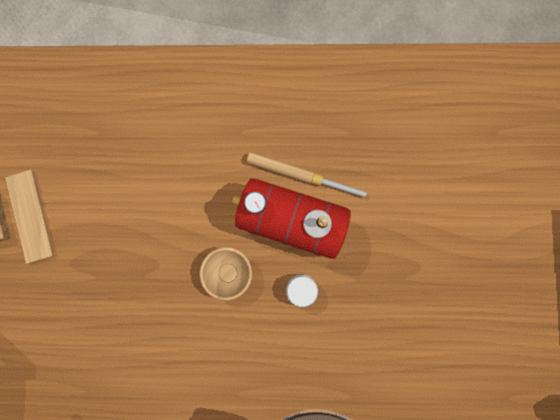

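View pics/wrist0.png

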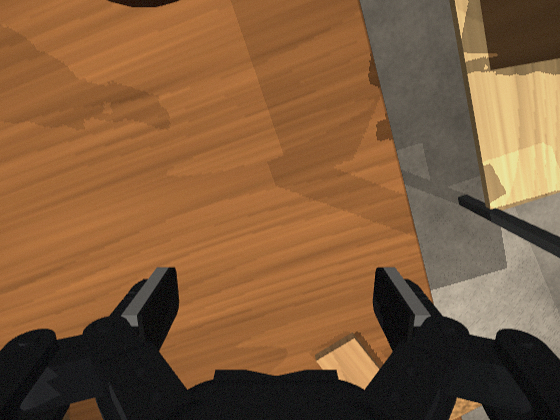

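The scene view shows the tank at about (268,240), with the valve at (242,205). In the top view the tank is at (293,218), and the valve with its brass nut is at (322,222). The wrist camera doesn't show the tank yet.

```bash
python3 - <<'E'
from h import *
np.set_printoptions(precision=4,suppress=True)
s=viewer.calibration('scene');t=viewer.calibration('top');w=viewer.calibration('wrist')
T=atz(t,[290.8,220.3],0);B=atz(t,[318.5,221.1],.13)
Ts=atz(s,[269,258.8],0);Bs=atz(s,[245.8,214.7],.13)
print(T,Ts,B,Bs, tri([ray(s,[245.8,214.7]),ray(t,[318.5,221.1])]))
print('pin',tri([ray(s,[240.6,200]),ray(t,[322,222])]),atz(s,[240.6,200],.182),atz(t,[322,222],.175))
G=atz(t,[255,203],.154);print('gauge',G)
from scipy.spatial.transform import Rotation as Ro
st=env.state();q=st['tcp_rot'];M=Ro.from_quat([q[1],q[2],q[3],q[0]]).as_matrix()
print(M)
C=-w['R'].T@w['t'];print('cam in tool',M.T@(C-st['ee_pos']),'R cam axes in tool cols',M.T@w['R'].T)
for n,uv,z in [('bowl',(226,274),.03),('tin',(302,291),.05),('gouge',(318,180),.013)]:print(n,atz(t,uv,z))
E
```

```text
[0.5465 0.0575 0.    ] [0.5438 0.0612 0.    ] [0.5354 0.0047 0.13  ] [0.5291 0.0111 0.13  ] [0.5344 0.0047 0.1356]
pin [ 0.5298 -0.0002  0.1674] [ 0.5424 -0.02    0.182 ] [0.5304 0.0012 0.175 ]
gauge [0.5669 0.1257 0.154 ]
[[ 0.3314  0.9435  0.    ]
 [ 0.9435 -0.3314  0.    ]
 [ 0.      0.     -1.    ]]
cam in tool [-0.0006 -0.074  -0.1226] R cam axes in tool cols [[ 1.     -0.0001  0.0004]
 [ 0.      0.9568  0.2907]
 [-0.0004 -0.2907  0.9568]]
bowl [0.429  0.1943 0.03  ]
tin [0.3967 0.0337 0.05  ]
gouge [ 0.6344 -0.0015  0.013 ]
```

apply_moves --targets '[{"delta_pos":[-0.0395,0.0417,0],"yaw":0,"fingers":0.5},{"delta_pos":[-0.0395,0.0417,0],"yaw":0,"fingers":0.5},{"delta_pos":[-0.0395,0.0417,0],"yaw":0,"fingers":0.5},{"delta_pos":[-0.0395,0.0417,0],"yaw":0,"fingers":0.5},{"delta_pos":[-0.0395,0.0417,0],"yaw":0,"fingers":0.5},{"delta_pos":[-0.0395,0.0417,0],"yaw":0,"fingers":0.5},{"delta_pos":[-0.0395,0.0417,0],"yaw":0,"fingers":0.5},{"delta_pos":[-0.0395,0.0417,0],"yaw":0,"fingers":0.5},{"delta_pos":[-0.0395,0.0417,0],"yaw":0,"fingers":0.5}]'

```text
clock: 1.88
ee_pos: [0.4525, 0.1517, 0.2506]
tcp_rot: [0.0, 0.816, 0.578, 0.0]
ft_force: [1.1, -0.0, 0.2]
width: 0.498
```

apply_moves --targets '[{"delta_pos":[-0.0395,0.0417,0],"yaw":0,"fingers":0.5},{"delta_pos":[-0.0395,0.0417,0],"yaw":0,"fingers":0.5},{"delta_pos":[-0.0395,0.0417,0],"yaw":0,"fingers":0.5},{"delta_pos":[0,0,0],"yaw":0,"fingers":0.5},{"delta_pos":[0,0,0],"yaw":0,"fingers":0.5}]'

```text
clock: 2.5
ee_pos: [0.5301, 0.0002, 0.2501]
tcp_rot: [-0.0, 0.816, 0.578, -0.0]
ft_force: [-0.8, 0.4, -0.0]
width: 0.497
```

```bash
cat > look.py <<'E'
from h import *
import sys,json
np.set_printoptions(precision=4,suppress=True)
st=env.state();print(st['clock'],st['ee_pos'],st['tcp_rot'],st['ft_force'],st['moment'],st['width'],'j6',st['joint_positions'][5])
w=viewer.calibration('wrist')
im=save('wrist',sys.argv[1]+'.png')
np.savez(sys.argv[1]+'.npz',**w,ee=st['ee_pos'])
for l in ['nut','pin','boss']:
    r=spotter.look_for('wrist',l) if l!='boss' else spotter.landmark_of('wrist',l)
    print(l,[(np.round(q['xy'],1),round(q['conf'],2)) for q in r][:3])
E
python3 look.py w1
```

```text
2.5 [0.5301 0.0002 0.2501] [-0.0003  0.8162  0.5778 -0.0002] [-0.8381  0.3664 -0.021 ] [-0.0535  0.0331  0.0227] 0.496848900162697 j6 -1.2891340951372252
nut [(array([272., 221.]), 0.66)]
pin [(array([276.1, 223. ]), 0.91)]
boss [(array([288.7, 205.6]), 0.79)]
```

View pics/w1.png

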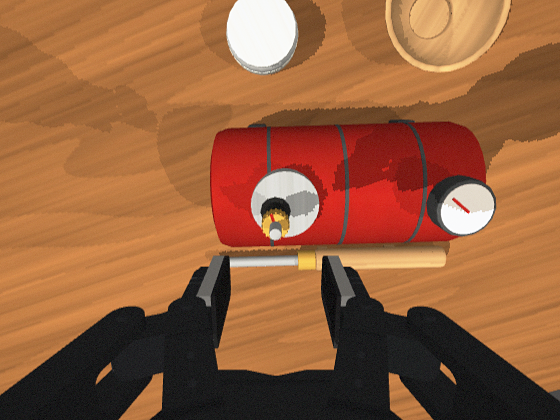

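apply_moves --targets '[{"delta_pos":[0,0,0],"yaw":0.186,"fingers":0.5},{"delta_pos":[0,0,0],"yaw":0.186,"fingers":0.5},{"delta_pos":[0,0,0],"yaw":0.186,"fingers":0.5},{"delta_pos":[0,0,0],"yaw":0.186,"fingers":0.5},{"delta_pos":[0,0,0],"yaw":0.186,"fingers":0.5},{"delta_pos":[0,0,0],"yaw":0.186,"fingers":0.5},{"delta_pos":[0,0,0],"yaw":0.186,"fingers":0.5},{"delta_pos":[0,0,0],"yaw":0.186,"fingers":0.5},{"delta_pos":[0,0,0],"yaw":0.186,"fingers":0.5},{"delta_pos":[0,0,0],"yaw":0.0,"fingers":0.5}]'

```text
clock: 3.95
ee_pos: [0.5302, 0.001, 0.2504]
tcp_rot: [-0.0, 0.976, -0.218, 0.0]
ft_force: [-0.6, -0.6, -0.1]
width: 0.497
```

```bash
python3 look.py w2
```

```text
3.95 [0.5302 0.001  0.2504] [-0.      0.976  -0.2177  0.    ] [-0.5732 -0.5523 -0.1223] [-0.0035  0.0204  0.0367] 0.49683676484696565 j6 0.3835460252482307
nut [(array([274.1, 221.9]), 0.59)]
pin [(array([279.7, 224.2]), 0.8)]
boss [(array([273.3, 204.5]), 0.55)]
```

View pics/w2.png

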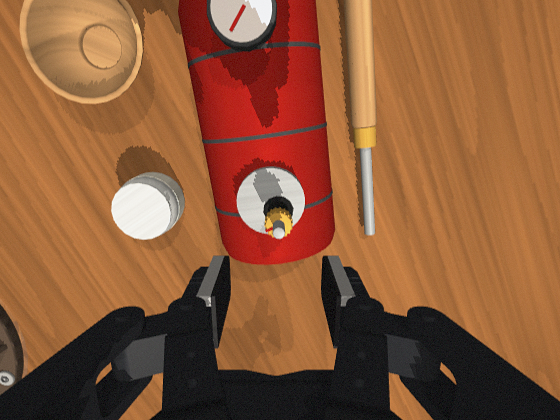

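apply_moves --targets '[{"delta_pos":[0,0,0],"yaw":0.186,"fingers":0.5},{"delta_pos":[0,0,0],"yaw":0.186,"fingers":0.5},{"delta_pos":[0,0,0],"yaw":0.186,"fingers":0.5},{"delta_pos":[0,0,0],"yaw":0.186,"fingers":0.5},{"delta_pos":[0,0,0],"yaw":0.186,"fingers":0.5},{"delta_pos":[0,0,0],"yaw":0.186,"fingers":0.5},{"delta_pos":[0,0,0],"yaw":0.186,"fingers":0.5},{"delta_pos":[0,0,0],"yaw":0.186,"fingers":0.5},{"delta_pos":[0,0,0],"yaw":0.186,"fingers":0.5},{"delta_pos":[0,0,0],"yaw":0.0,"fingers":0.5}]'

```text
clock: 5.4
ee_pos: [0.5304, 0.0003, 0.2503]
tcp_rot: [0.0, -0.492, 0.87, -0.0]
ft_force: [0.3, 0.0, 0.5]
width: 0.5
```

```bash
python3 look.py w3
```

```text
5.4 [0.5304 0.0003 0.2503] [ 0.     -0.4923  0.8704 -0.    ] [0.2634 0.0351 0.5105] [-0.0035  0.0299 -0.0117] 0.5004913094209675 j6 2.0555315189005094
nut [(array([274.9, 216.3]), 0.9), (array([163.3, 307.3]), 0.74)]
pin [(array([275.5, 221.1]), 0.65)]
boss [(array([271. , 216.9]), 0.91)]
```

View pics/w3.png

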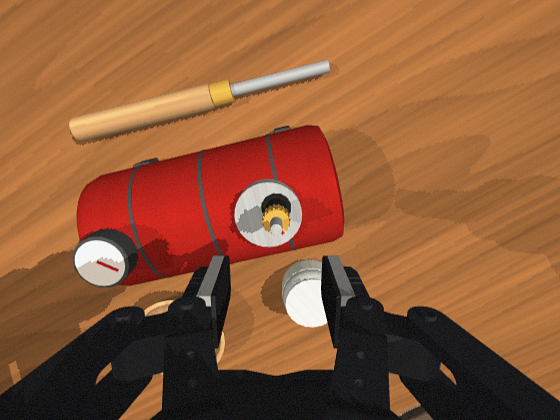

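All three wrist views put the valve near (275-280, 215-235). I'll zoom in to locate the pin tip and the nut.

```bash
python3 - <<'E'
from h import *
o=[]
for n in ['w1','w2','w3']:
    im=cv2.imread(f'pics/{n}.png')[190:250,245:305]; o.append(cv2.resize(im,(264,264),interpolation=cv2.INTER_CUBIC))
cv2.imwrite('pics/z1.png',np.hstack(o))
E
```

```text
(no output)
```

View pics/z1.png

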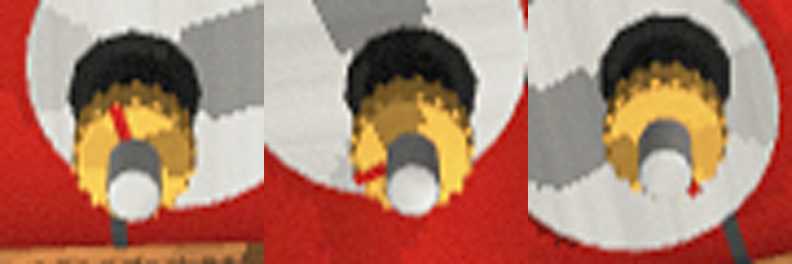

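```bash
python3 - <<'E'
from h import *
np.set_printoptions(precision=4,suppress=True)
P={'pin':[(133,192),(149,188),(137,175)],'nut':[(137,155),(149,152),(139,142)]}
ws=[dict(np.load(f'w{i}.npz')) for i in (1,2,3)]
for k,v in P.items():
    uv=[(245+a/4.4-.4,190+b/4.4-.4) for a,b in v]
    X=tri([ray(w,p) for w,p in zip(ws,uv)])
    print(k,X,[np.subtract(proj(w,X),p) for w,p in zip(ws,uv)])
uv=[(288.7,205.6),(273.3,204.5),(271,216.9)]
print('boss',tri([ray(w,p) for w,p in zip(ws,uv)]))
E
```

```text
pin [ 0.5313 -0.0011  0.1766] [array([0.1278, 0.1642]), array([-0.3422,  0.0635]), array([ 0.0611, -0.2256])]
nut [ 0.5313 -0.0009  0.1616] [array([-0.5378,  0.3146]), array([-0.7291,  0.0438]), array([-0.5865, -0.3431])]
boss [0.5294 0.0071 0.134 ]
```

apply_moves --targets '[{"delta_pos":[0.0007,-0.0015,0.03],"yaw":0,"fingers":0.5},{"delta_pos":[0,0,0.03],"yaw":0,"fingers":0.5},{"delta_pos":[0,0,0.02],"yaw":0,"fingers":0.55},{"delta_pos":[0,0,0.0123],"yaw":0,"fingers":0.6},{"delta_pos":[0,0,0],"yaw":0,"fingers":0.65},{"delta_pos":[0,0,0],"yaw":0,"fingers":0.65},{"delta_pos":[0,0,0],"yaw":0,"fingers":0.65}]' --newtons 20

```text
clock: 6.48
ee_pos: [0.5319, -0.0012, 0.1588]
tcp_rot: [0.001, -0.491, 0.871, -0.0]
ft_force: [0.8, -0.1, 0.2]
width: 0.351
```

```bash
python3 look.py w4; python3 - <<'E'
from h import *
np.set_printoptions(precision=3,suppress=True)
save('scene','s4.png')
for i in range(3):
    viewer.get_image('wrist');s=env.state();print(s['ft_force'],s['moment'],s['width'])
im=cv2.imread('pics/s4.png')[160:260,180:300];cv2.imwrite('pics/s4z.png',cv2.resize(im,None,fx=5,fy=5,interpolation=cv2.INTER_CUBIC))
E
```

```text
6.475 [ 0.5319 -0.0012  0.1588] [ 0.0006 -0.4912  0.8711 -0.0004] [ 0.7923 -0.1277  0.1645] [-0.0235  0.0228 -0.0125] 0.351284320035491 j6 2.055521957878277
nut []
pin [(array([273.8, 297.6]), 0.93)]
boss [(array([265.1, 276.7]), 0.64)]
[-0.197  0.358 -0.406] [-0.045 -0.01  -0.002] 0.3490152518049922
[ 0.563 -0.772  0.044] [-0.001  0.008 -0.019] 0.34874923600148905
[0.051 0.657 0.253] [ 0.009  0.025 -0.005] 0.34844094220198035
```

View pics/w4.png

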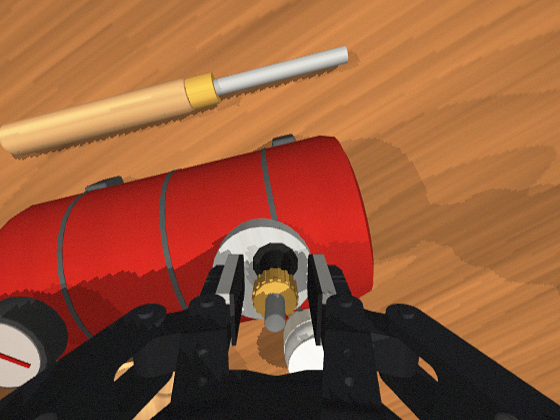

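View pics/s4z.png

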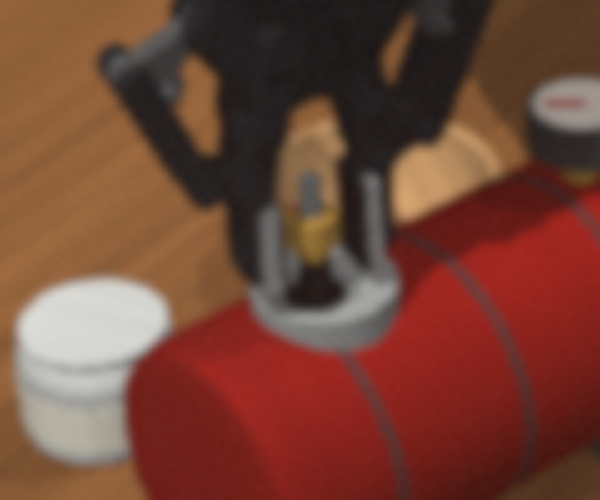

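Wrist view: the nut is at about (275,290), between the pads at columns 237 and 318. Scene view: the pads straddle the nut above the boss. I'll close in small steps.

apply_moves --targets '[{"delta_pos":[0,0,0],"yaw":0,"fingers":0.74},{"delta_pos":[0,0,0],"yaw":0,"fingers":0.76},{"delta_pos":[0,0,0],"yaw":0,"fingers":0.77},{"delta_pos":[0,0,0],"yaw":0,"fingers":0.77}]' --newtons 20

```text
clock: 7.38
ee_pos: [0.5313, -0.0012, 0.158]
tcp_rot: [-0.0, -0.491, 0.871, 0.0]
ft_force: [-1.2, -0.1, -0.6]
width: 0.227
```

```bash
cat > rd.py <<'E'
from h import *
import sys
np.set_printoptions(precision=3,suppress=True)
n=int(sys.argv[1]) if len(sys.argv)>1 else 4
F=[];M=[];W=[]
for i in range(n):
    im=viewer.get_image('wrist');s=env.state();F.append(s['ft_force']);M.append(s['moment']);W.append(s['width'])
q=s['tcp_rot'];from scipy.spatial.transform import Rotation as Ro
R=Ro.from_quat([q[1],q[2],q[3],q[0]])
print('t',s['clock'],'F',np.mean(F,0),'Ftool',R.inv().apply(np.mean(F,0)),'M',np.mean(M,0),'w',np.round(W,4),'ee',s['ee_pos'],'j6',s['joint_positions'][5])
if len(sys.argv)>2:
    z=im[200:340,195:355]; cv2.imwrite(f'pics/{sys.argv[2]}.png',cv2.resize(z[:,:,::-1],None,fx=4,fy=4,interpolation=cv2.INTER_CUBIC))
E
python3 rd.py 4 a1
```

```text
t 7.575 F [-0.038 -0.332 -0.27 ] Ftool [ 0.304 -0.14   0.27 ] M [ 0.007  0.02  -0.03 ] w [0.23  0.233 0.232 0.23 ] ee [ 0.531 -0.001  0.158] j6 2.0557911415980694
```

View pics/a1.png

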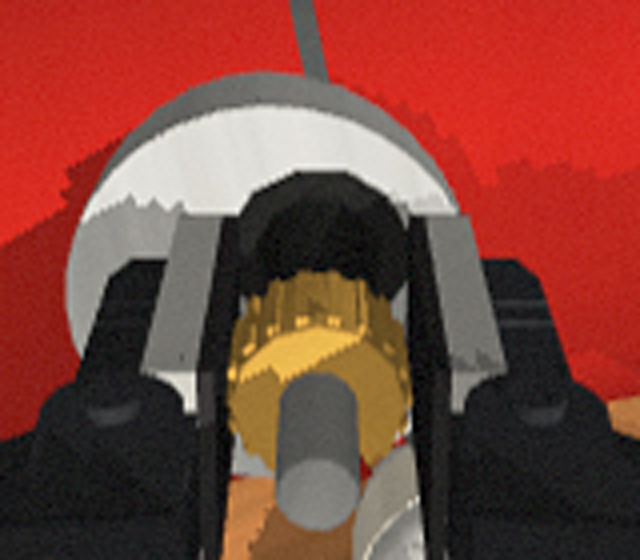

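The nut is centred between the pads, with about 1 mm of clearance.

apply_moves --targets '[{"delta_pos":[0,0,0],"yaw":0,"fingers":0.78},{"delta_pos":[0,0,0],"yaw":0,"fingers":0.79},{"delta_pos":[0,0,0],"yaw":0,"fingers":0.79}]'

```text
clock: 7.95
ee_pos: [0.5314, -0.0011, 0.1581]
tcp_rot: [0.0, -0.491, 0.871, -0.0]
ft_force: [0.7, 1.4, 0.8]
width: 0.212
```

```bash
python3 rd.py 4
```

```text
t 8.15 F [0.92  1.265 0.628] Ftool [-1.558 -0.132 -0.628] M [ 0.191 -0.128 -0.011] w [0.211 0.207 0.204 0.207] ee [ 0.531 -0.001  0.158] j6 2.055781554053222
```

apply_moves --targets '[{"delta_pos":[0,0,0],"yaw":0,"fingers":0.8},{"delta_pos":[0,0,0],"yaw":0,"fingers":0.8}]'

```text
clock: 8.4
ee_pos: [0.5314, -0.0011, 0.158]
tcp_rot: [0.0, -0.491, 0.871, -0.0]
ft_force: [1.0, 2.3, 2.4]
width: 0.203
```

```bash
python3 rd.py 4
```

```text
t 8.6 F [1.179 2.441 1.347] Ftool [-2.699  0.255 -1.346] M [ 0.333 -0.193  0.006] w [0.197 0.204 0.201 0.205] ee [ 0.531 -0.001  0.158] j6 2.0557676073075584
```

apply_moves --targets '[{"delta_pos":[-0.001,0,0],"yaw":0,"fingers":0.8},{"delta_pos":[0,0,0],"yaw":0,"fingers":0.8}]'

```text
clock: 8.85
ee_pos: [0.5317, -0.0005, 0.158]
tcp_rot: [-0.0, -0.491, 0.871, -0.0]
ft_force: [-1.9, -2.6, 2.9]
width: 0.203
```

```bash
python3 rd.py 4 a2
```

```text
t 9.05 F [-1.468 -2.681  2.413] Ftool [ 3.055 -0.131 -2.412] M [-0.525  0.278  0.033] w [0.201 0.201 0.204 0.203] ee [ 0.532 -0.     0.158] j6 2.0574356470069635
```

View pics/a2.png

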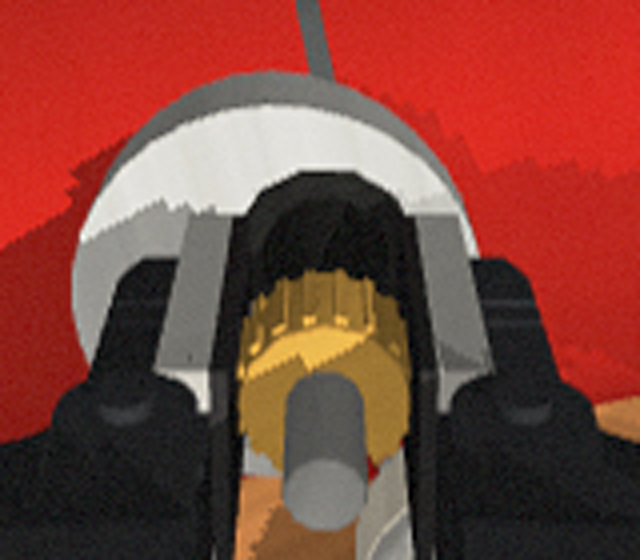

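apply_moves --targets '[{"delta_pos":[0.0005,0,0],"yaw":0,"fingers":0.8},{"delta_pos":[0,0,0],"yaw":0,"fingers":0.8}]'

```text
clock: 9.3
ee_pos: [0.5316, -0.0007, 0.158]
tcp_rot: [0.0, -0.491, 0.871, 0.0]
ft_force: [-0.7, -1.7, 1.6]
width: 0.204
```

```bash
python3 rd.py 4
```

```text
t 9.5 F [-1.072 -1.126  1.922] Ftool [ 1.518  0.334 -1.922] M [-0.265  0.159 -0.008] w [0.203 0.205 0.202 0.203] ee [ 0.532 -0.001  0.158] j6 2.056605276876051
```

apply_moves --targets '[{"delta_pos":[0.0004,0,0],"yaw":0,"fingers":0.8},{"delta_pos":[0,0,-0.0001],"yaw":-0.08,"fingers":0.8},{"delta_pos":[0,0,-0.0001],"yaw":-0.08,"fingers":0.8},{"delta_pos":[0,0,-0.0001],"yaw":-0.08,"fingers":0.8}]'

```text
clock: 10.0
ee_pos: [0.5316, -0.0009, 0.1583]
tcp_rot: [0.0, -0.593, 0.805, -0.0]
ft_force: [0.1, 0.7, 1.6]
width: 0.201
```

```bash
python3 rd.py 4 a3
```

```text
t 10.2 F [-0.159  0.921  1.431] Ftool [-0.83   0.429 -1.431] M [ 0.124 -0.059 -0.03 ] w [0.204 0.202 0.201 0.208] ee [ 0.532 -0.001  0.158] j6 1.8178809921149026
```

View pics/a3.png

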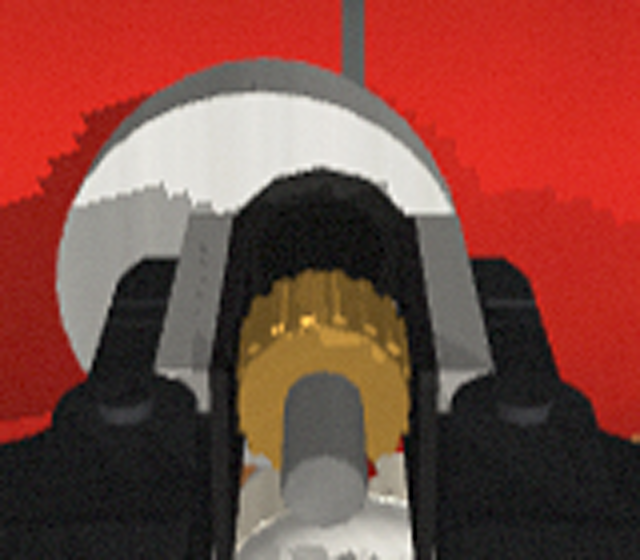

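apply_moves --targets '[{"delta_pos":[0,0,-0.0001],"yaw":-0.08,"fingers":0.8},{"delta_pos":[0,0,-0.0001],"yaw":-0.08,"fingers":0.8},{"delta_pos":[0,0,-0.0001],"yaw":-0.08,"fingers":0.8},{"delta_pos":[0,0,-0.0001],"yaw":-0.08,"fingers":0.8}]'

```text
clock: 10.7
ee_pos: [0.5315, -0.001, 0.1587]
tcp_rot: [-0.0, 0.713, -0.701, 0.0]
ft_force: [0.3, 1.2, 1.8]
width: 0.203
```

```bash
python3 rd.py 4 a4
```

```text
t 10.9 F [0.444 1.121 1.782] Ftool [-1.115 -0.459 -1.782] M [ 0.217 -0.084 -0.001] w [0.202 0.202 0.2   0.203] ee [ 0.531 -0.001  0.159] j6 1.4988331803982364
```

View pics/a4.png

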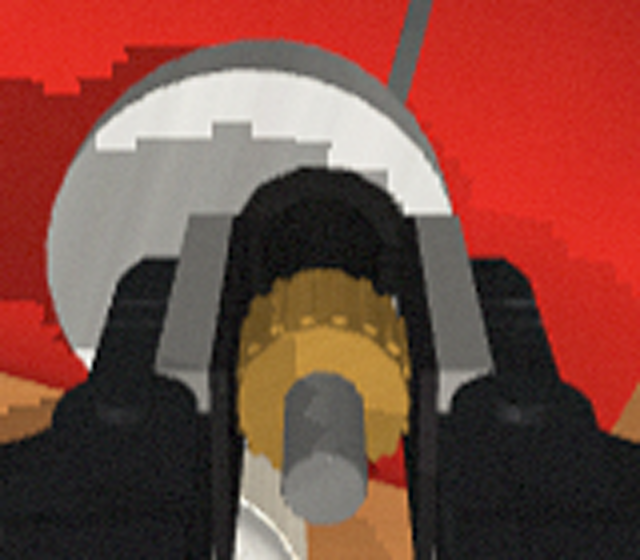

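apply_moves --targets '[{"delta_pos":[0,0,-0.0001],"yaw":-0.1,"fingers":0.8},{"delta_pos":[0,0,-0.0001],"yaw":-0.1,"fingers":0.8},{"delta_pos":[0,0,-0.0001],"yaw":-0.1,"fingers":0.8},{"delta_pos":[0,0,-0.0002],"yaw":-0.1,"fingers":0.8},{"delta_pos":[0,0,-0.0001],"yaw":-0.1,"fingers":0.8}]'

```text
clock: 11.52
ee_pos: [0.5315, -0.001, 0.1593]
tcp_rot: [-0.0, 0.864, -0.503, 0.0]
ft_force: [0.1, 0.9, 1.0]
width: 0.202
```

```bash
python3 rd.py 4 a5
```

```text
t 11.725 F [0.957 1.359 1.923] Ftool [-0.716 -1.5   -1.923] M [ 0.229 -0.119 -0.02 ] w [0.203 0.199 0.204 0.204] ee [ 0.531 -0.001  0.159] j6 0.9997136284663366
```

View pics/a5.png

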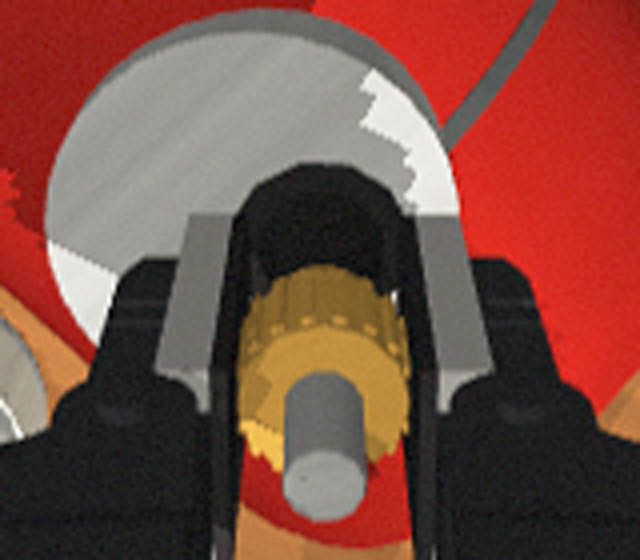

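Between a4 and a5 the nut's teeth and red mark stayed fixed in the wrist view while the tool turned about 0.5 rad. So the nut is turning with the grip.

apply_moves --targets '[{"delta_pos":[-0.0003,-0.0005,-0.0003],"yaw":-0.1,"fingers":0.8},{"delta_pos":[0,0,-0.0001],"yaw":-0.1,"fingers":0.8},{"delta_pos":[0,0,-0.0002],"yaw":-0.1,"fingers":0.8},{"delta_pos":[0,0,-0.0001],"yaw":-0.1,"fingers":0.8},{"delta_pos":[0,0,-0.0001],"yaw":-0.1,"fingers":0.8},{"delta_pos":[0,0,-0.0001],"yaw":-0.1,"fingers":0.8},{"delta_pos":[0,0,-0.0002],"yaw":-0.1,"fingers":0.8},{"delta_pos":[0,0,-0.0001],"yaw":-0.1,"fingers":0.8}]'

```text
clock: 12.72
ee_pos: [0.5317, -0.0006, 0.1604]
tcp_rot: [0.0, 0.992, -0.127, -0.0]
ft_force: [-0.0, 0.9, 0.6]
width: 0.196
```

```bash
python3 rd.py 4 a6
```

```text
t 12.925 F [0.487 0.003 0.911] Ftool [ 0.47  -0.128 -0.911] M [ 0.033 -0.124  0.015] w [0.206 0.202 0.197 0.201] ee [ 0.532 -0.001  0.16 ] j6 0.20103036496402146
```

View pics/a6.png

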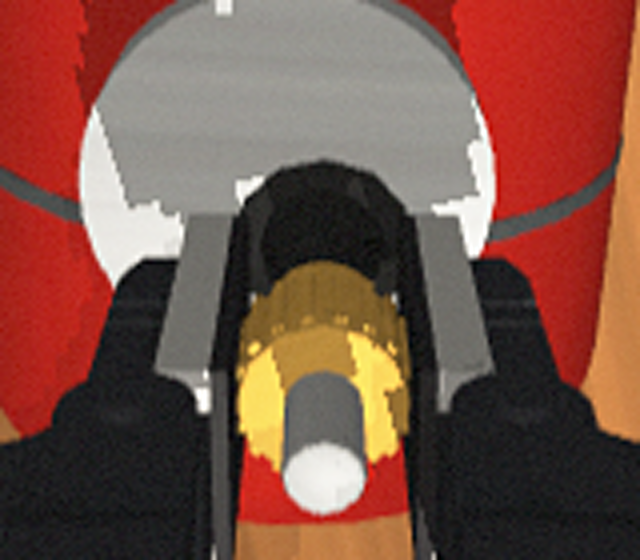

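The teeth still sit in the same place in the view and the lateral force is near zero. Continuing.

apply_moves --targets '[{"delta_pos":[0,0,-0.0002],"yaw":-0.1,"fingers":0.8},{"delta_pos":[0,0,-0.0001],"yaw":-0.1,"fingers":0.8},{"delta_pos":[0,0,-0.0002],"yaw":-0.1,"fingers":0.8},{"delta_pos":[0,0,-0.0001],"yaw":-0.1,"fingers":0.8},{"delta_pos":[0,0,-0.0001],"yaw":-0.1,"fingers":0.8},{"delta_pos":[0,0,-0.0001],"yaw":-0.1,"fingers":0.8},{"delta_pos":[0,0,-0.0002],"yaw":-0.1,"fingers":0.8},{"delta_pos":[0,0,-0.0001],"yaw":-0.1,"fingers":0.8},{"delta_pos":[0,0,-0.0001],"yaw":-0.1,"fingers":0.8}]'

```text
clock: 14.05
ee_pos: [0.5316, -0.0005, 0.1617]
tcp_rot: [-0.0, 0.949, 0.317, -0.0]
ft_force: [1.0, 0.8, -0.3]
width: 0.208
```

```bash
python3 rd.py 4 a7
```

```text
t 14.25 F [0.525 0.46  0.348] Ftool [ 0.696 -0.055 -0.348] M [ 0.138 -0.113 -0.014] w [0.208 0.207 0.198 0.197] ee [ 0.532 -0.001  0.162] j6 -0.6988175321246604
```

View pics/a7.png

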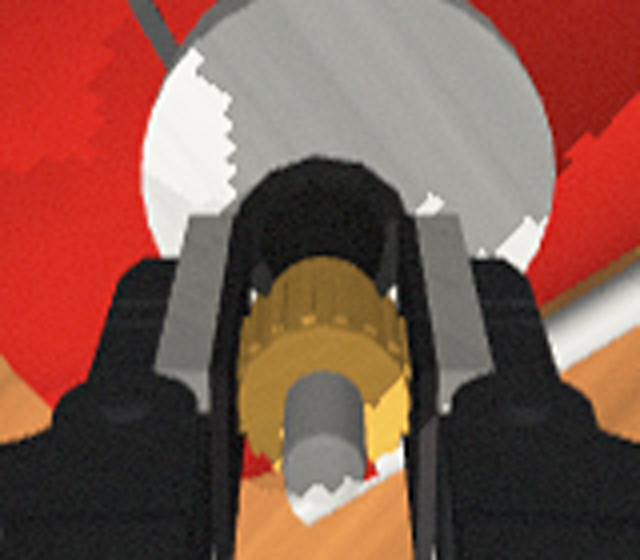

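apply_moves --targets '[{"delta_pos":[0,0,-0.0002],"yaw":-0.1,"fingers":0.8},{"delta_pos":[0,0,-0.0001],"yaw":-0.1,"fingers":0.8},{"delta_pos":[0,0,-0.0001],"yaw":-0.1,"fingers":0.8},{"delta_pos":[0,0,-0.0001],"yaw":-0.1,"fingers":0.8},{"delta_pos":[0,0,-0.0001],"yaw":-0.1,"fingers":0.8},{"delta_pos":[0,0,-0.0001],"yaw":-0.04,"fingers":0.8}]'

```text
clock: 15.0
ee_pos: [0.5315, -0.0005, 0.1623]
tcp_rot: [-0.0, 0.83, 0.558, -0.0]
ft_force: [0.3, 1.8, -0.5]
width: 0.201
```

```bash
python3 rd.py 5 a8
```

```text
t 15.25 F [-0.013  1.083 -0.677] Ftool [ 0.997 -0.422  0.677] M [ 0.237 -0.016 -0.039] w [0.205 0.205 0.207 0.206 0.201] ee [ 0.532 -0.001  0.162] j6 -1.2406027898859253
```

apply_moves --targets '[{"delta_pos":[0,0,-0.0001],"yaw":-0.08,"fingers":0.8}]'

```text
clock: 15.38
ee_pos: [0.5316, -0.0006, 0.1624]
tcp_rot: [-0.0, 0.807, 0.591, -0.0]
ft_force: [0.1, -0.1, -1.2]
width: 0.201
```

```bash
python3 rd.py 4
```

```text
t 15.575 F [-0.354 -0.101 -1.036] Ftool [-0.204 -0.307  1.036] M [0.03  0.016 0.002] w [0.202 0.204 0.208 0.207] ee [ 0.532 -0.001  0.162] j6 -1.3203451644425623
```

apply_moves --targets '[{"delta_pos":[0,0,-0.0001],"yaw":-0.08,"fingers":0.8}]'

```text
clock: 15.7
ee_pos: [0.5316, -0.0006, 0.1625]
tcp_rot: [-0.0, 0.783, 0.622, -0.0]
ft_force: [0.4, -0.5, -1.8]
width: 0.198
```

```bash
python3 rd.py 4 a9
```

```text
t 15.9 F [ 0.094  0.067 -0.917] Ftool [0.087 0.076 0.917] M [0.009 0.056 0.049] w [0.204 0.204 0.204 0.199] ee [ 0.532 -0.001  0.163] j6 -1.400077787310955
```

View pics/a9.png

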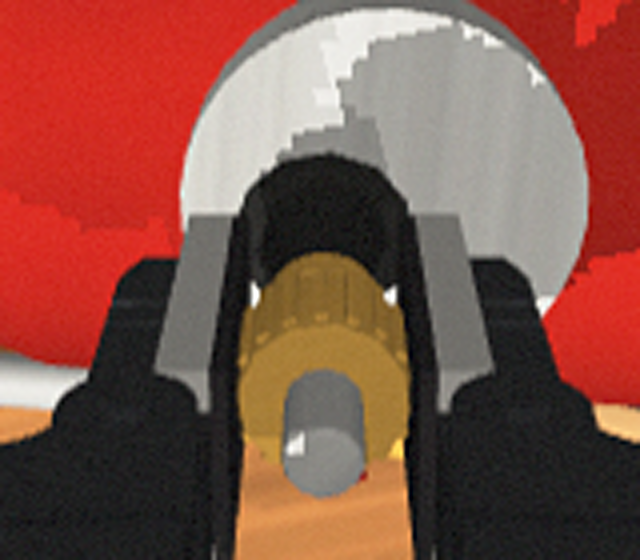

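```bash
python3 - <<'E'
from h import *
o=[cv2.imread(f'pics/{n}.png')[240:510,225:425] for n in ['a7','a8','a9']]
cv2.imwrite('pics/z2.png',cv2.resize(np.hstack(o),None,fx=1.3,fy=1.3))
E
```

```text
(no output)
```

View pics/z2.png

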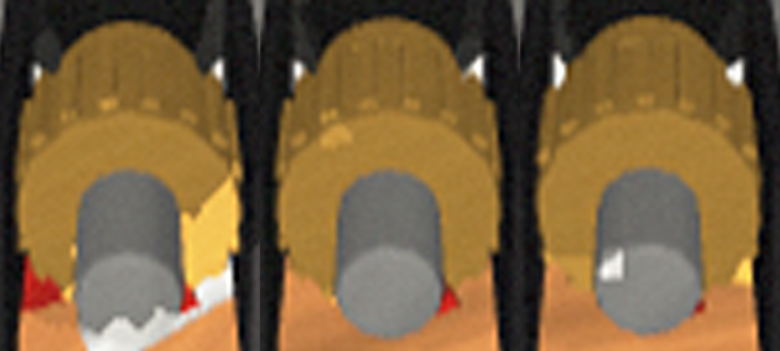

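From a8 to a9 the red mark slid clockwise relative to the pads, which suggests the stop. I'll turn a little more to confirm.

apply_moves --targets '[{"delta_pos":[0,0,0],"yaw":-0.08,"fingers":0.8},{"delta_pos":[0,0,0],"yaw":-0.08,"fingers":0.8}]'

```text
clock: 16.15
ee_pos: [0.5316, -0.0006, 0.1626]
tcp_rot: [-0.0, 0.73, 0.683, -0.0]
ft_force: [-1.0, -0.2, -0.2]
width: 0.206
```

```bash
python3 -c "
from h import *
s=env.state();print(s['moment'],s['ft_force'])"; python3 rd.py 3 b1
```

```text
[ 0.03606308  0.01844831 -0.04094048] [-0.99306045 -0.23004348 -0.24851737]
t 16.3 F [-0.003 -0.309 -0.142] Ftool [-0.308  0.018  0.142] M [-0.005  0.095 -0.058] w [0.202 0.202 0.205] ee [ 0.532 -0.001  0.163] j6 -1.5599944530978163
```

apply_moves --targets '[{"delta_pos":[0,0,0],"yaw":-0.08,"fingers":0.8},{"delta_pos":[0,0,0],"yaw":-0.08,"fingers":0.8}]'

```text
clock: 16.55
ee_pos: [0.5317, -0.0006, 0.1626]
tcp_rot: [-0.0, 0.673, 0.739, -0.0]
ft_force: [-0.0, 0.1, -0.2]
width: 0.202
```

```bash
python3 -c "
from h import *
s=env.state();print(s['moment'],s['ft_force'])"; python3 rd.py 3 b2;python3 - <<'E'
from h import *
o=[cv2.imread(f'pics/{n}.png')[240:510,225:425] for n in ['a9','b1','b2']]
cv2.imwrite('pics/z3.png',cv2.resize(np.hstack(o),None,fx=1.3,fy=1.3))
E
```

```text
[ 0.01405296  0.044803   -0.02461613] [-0.0099348   0.06220953 -0.22431066]
t 16.7 F [-0.656 -0.048 -0.725] Ftool [ 0.012 -0.657  0.725] M [-0.007  0.065  0.017] w [0.203 0.203 0.199] ee [ 0.532 -0.001  0.163] j6 -1.7195428612001302
```

View pics/z3.png

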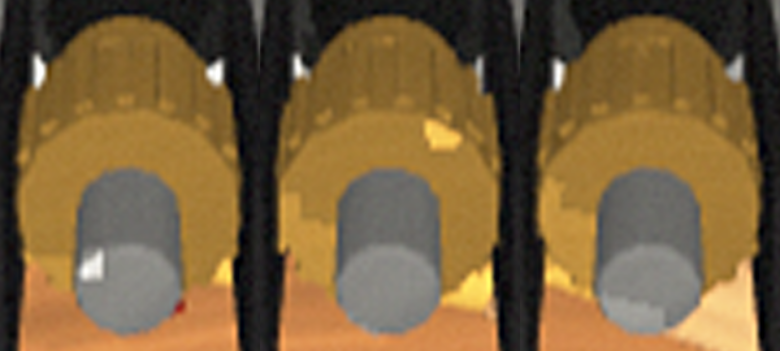

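The mark has slid behind the pin while the pads keep turning, so the nut seems to be at its stop. I'll release, lift off and check the mark from above.

apply_moves --targets '[{"delta_pos":[0,0,0],"yaw":0,"fingers":0.7},{"delta_pos":[0,0,0],"yaw":0,"fingers":0.5},{"delta_pos":[0,0,0],"yaw":0,"fingers":0.5},{"delta_pos":[0,0,-0.02],"yaw":0,"fingers":0.5},{"delta_pos":[0,0,-0.03],"yaw":0,"fingers":0.5},{"delta_pos":[0,0,-0.0374],"yaw":0.12,"fingers":0.5},{"delta_pos":[0,0,0],"yaw":0,"fingers":0.5},{"delta_pos":[0,0,0],"yaw":0,"fingers":0.5}]'

```text
clock: 17.7
ee_pos: [0.5315, -0.0006, 0.2497]
tcp_rot: [-0.0, 0.716, 0.698, -0.0]
ft_force: [0.1, 0.3, -1.3]
width: 0.5
```

```bash
python3 look.py w5
```

```text
17.7 [ 0.5315 -0.0006  0.2497] [-0.0001  0.7159  0.6982 -0.0001] [ 0.0698  0.2969 -1.2602] [ 0.0741 -0.0453  0.0143] 0.500052986716329 j6 -1.603798345014275
nut [(array([274.2, 219.4]), 0.98)]
pin [(array([278.2, 220.2]), 0.81)]
boss []
```

apply_moves --targets '[{"delta_pos":[0,0,0],"yaw":0.186,"fingers":0.5},{"delta_pos":[0,0,0],"yaw":0.186,"fingers":0.5},{"delta_pos":[0,0,0],"yaw":0.186,"fingers":0.5},{"delta_pos":[0,0,0],"yaw":0.186,"fingers":0.5},{"delta_pos":[0,0,0],"yaw":0.186,"fingers":0.5},{"delta_pos":[0,0,0],"yaw":0.186,"fingers":0.5},{"delta_pos":[0,0,0],"yaw":0.186,"fingers":0.5},{"delta_pos":[0,0,0],"yaw":0.186,"fingers":0.5},{"delta_pos":[0,0,0],"yaw":0.186,"fingers":0.5},{"delta_pos":[0,0,0],"yaw":0.0,"fingers":0.5}]'

```text
clock: 19.15
ee_pos: [0.5314, -0.0006, 0.2494]
tcp_rot: [-0.0, 0.998, -0.064, -0.001]
ft_force: [-0.2, 0.1, 0.5]
width: 0.503
```

```bash
python3 look.py w6; python3 - <<'E'
from h import *
o=[]
for n in ['w1','w3','w5','w6']:
    im=cv2.imread(f'pics/{n}.png')[195:250,250:305]; o.append(cv2.resize(im,(380,280) and (198,198),interpolation=cv2.INTER_CUBIC))
cv2.imwrite('pics/z4.png',np.hstack(o))
E
```

```text
19.15 [ 0.5314 -0.0006  0.2494] [-0.      0.998  -0.0639 -0.0005] [-0.2459  0.1247  0.5303] [-0.0178  0.0022 -0.0228] 0.5025161160392445 j6 0.06981892597471046
nut [(array([274.9, 220.3]), 0.82), (array([274.2, 220.6]), 0.16)]
pin [(array([276.7, 224.1]), 0.55)]
boss [(array([271.7, 199.8]), 0.68)]
```

View pics/z4.png

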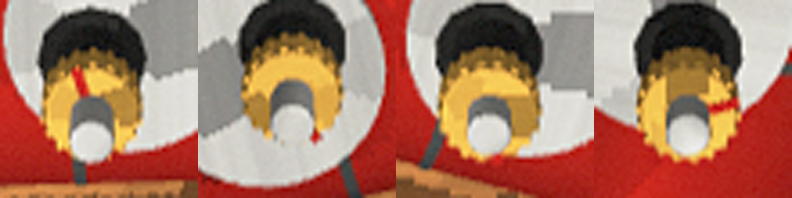

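```bash
python3 - <<'E'
from h import *
np.set_printoptions(precision=4,suppress=True)
ax=np.array([.5315,-.0007])
def az(n,p,z):
    w=dict(np.load(n+'.npz'));X=atz(w,(250+p[0]/3.6-.4,195+p[1]/3.6-.4),z)[:2]-ax
    return np.linalg.norm(X)*1e3,np.arctan2(X[1],X[0])
print('start',[az(*a) for a in [('w1',(76,70),.1616),('w1',(86,97),.1616),('w3',(119,138),.1616)]])
print('end',[az(*a) for a in [('w6',(144,102),.166),('w6',(113,107),.166),('w5',(101,160),.166)]])
P={'pin':[(489-396,134),(688-594,131)]}
ws=[dict(np.load(f'w{i}.npz')) for i in (5,6)]
uv=[(250+a/3.6-.4,195+b/3.6-.4) for a,b in P['pin']]
print(tri([ray(w,p) for w,p in zip(ws,uv)]))
for w in ws: print(w['ee'])
E
```

```text
start [(np.float64(8.600951687674426), np.float64(-3.094980962461424)), (np.float64(3.049185679092031), np.float64(-3.0036986564882806)), (np.float64(9.676776732188586), np.float64(-3.133834177847327))]
end [(np.float64(9.275618493758776), np.float64(0.0459750845024877)), (np.float64(3.5776885257549447), np.float64(0.052349349836449365)), (np.float64(9.406737840239458), np.float64(0.09320435615761628))]
[ 0.5317 -0.001   0.1763]
[ 0.5315 -0.0006  0.2497]
[ 0.5314 -0.0006  0.2494]
```

From the mark, the nut has turned about 3.15 rad. That could be up to 0.3 rad short of the stop, with the light grip slipping. I'll regrip slightly firmer and turn on.

apply_moves --targets '[{"delta_pos":[0,0,0.03],"yaw":0,"fingers":0.5},{"delta_pos":[0,0,0.03],"yaw":0,"fingers":0.55},{"delta_pos":[0,0,0.0269],"yaw":0,"fingers":0.65},{"delta_pos":[0,0,0],"yaw":0,"fingers":0.74},{"delta_pos":[0,0,0],"yaw":0,"fingers":0.77},{"delta_pos":[0,0,0],"yaw":0,"fingers":0.78},{"delta_pos":[0,0,0],"yaw":0,"fingers":0.79},{"delta_pos":[0,0,0],"yaw":0,"fingers":0.8},{"delta_pos":[0,0,0],"yaw":0,"fingers":0.805},{"delta_pos":[0,0,0],"yaw":0,"fingers":0.805}]'

```text
clock: 20.6
ee_pos: [0.5319, -0.0006, 0.1633]
tcp_rot: [0.0, 0.998, -0.064, 0.0]
ft_force: [0.2, 0.3, 2.9]
width: 0.196
```

```bash
python3 rd.py 4 c1
```

```text
t 20.8 F [0.251 0.086 2.552] Ftool [ 0.239 -0.118 -2.552] M [ 0.018  0.004 -0.006] w [0.198 0.198 0.197 0.2  ] ee [ 0.532 -0.001  0.163] j6 0.07092399850877584
```

View pics/c1.png

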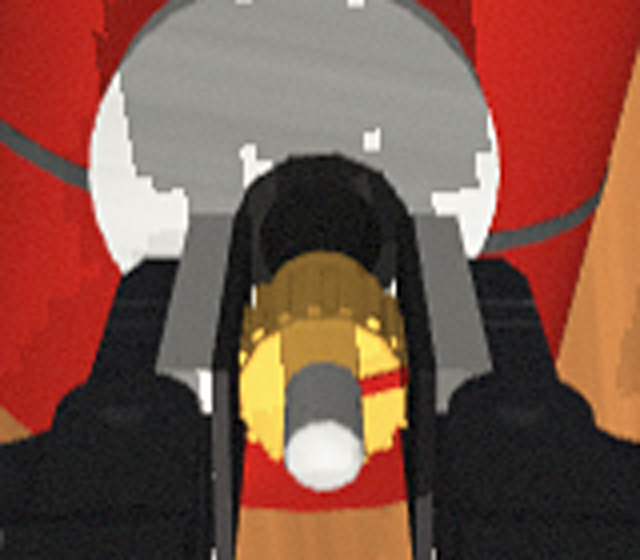

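The mark is now visible at (382,382), pointing right. I'll turn in small steps and watch it.

apply_moves --targets '[{"delta_pos":[0,0,-0.0001],"yaw":-0.06,"fingers":0.805},{"delta_pos":[0,0,-0.0001],"yaw":-0.06,"fingers":0.805}]'

```text
clock: 21.05
ee_pos: [0.5317, -0.0006, 0.1633]
tcp_rot: [0.0, 1.0, -0.004, -0.0]
ft_force: [-0.1, -0.3, 2.9]
width: 0.2
```

```bash
python3 rd.py 3 c2
```

```text
t 21.2 F [-0.355 -0.085  3.012] Ftool [-0.354  0.088 -3.012] M [-0.008  0.075 -0.097] w [0.201 0.202 0.202] ee [ 0.532 -0.001  0.163] j6 -0.04806801415173287
```

apply_moves --targets '[{"delta_pos":[0,0,-0.0001],"yaw":-0.06,"fingers":0.805},{"delta_pos":[0,0,0],"yaw":-0.06,"fingers":0.805}]'

```text
clock: 21.45
ee_pos: [0.5317, -0.0006, 0.1634]
tcp_rot: [0.0, 0.998, 0.056, -0.0]
ft_force: [0.1, -0.7, 2.9]
width: 0.197
```

```bash
python3 rd.py 3 c3;python3 - <<'E'
from h import *
o=[cv2.imread(f'pics/{n}.png')[240:510,225:425] for n in ['c1','c2','c3']]
cv2.imwrite('pics/z5.png',cv2.resize(np.hstack(o),None,fx=1.3,fy=1.3))
E
```

```text
t 21.6 F [0.505 0.085 2.843] Ftool [ 0.511 -0.03  -2.843] M [-0.032  0.013 -0.215] w [0.197 0.197 0.201] ee [ 0.532 -0.001  0.163] j6 -0.16693299291489844
```

View pics/z5.png

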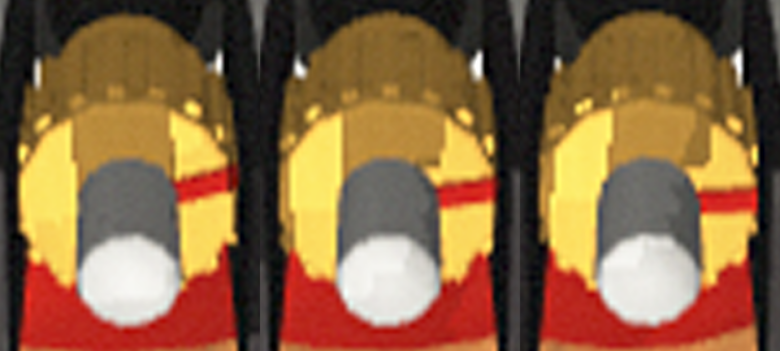

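Mz rose to -0.215 N m, well above the 0.05 needed to turn the nut. The mark stayed still in the world, so the nut is on its stop. Next I release, lift and close the fingers above the pin.

apply_moves --targets '[{"delta_pos":[0,0,0],"yaw":0.06,"fingers":0.79},{"delta_pos":[0,0,0],"yaw":0,"fingers":0.7},{"delta_pos":[0,0,0],"yaw":0,"fingers":0.6},{"delta_pos":[0,0,-0.03],"yaw":0,"fingers":0.6},{"delta_pos":[0,0,-0.03],"yaw":0,"fingers":0.6},{"delta_pos":[0,0,0],"yaw":0,"fingers":1.0},{"delta_pos":[0,0,0],"yaw":0,"fingers":1.0},{"delta_pos":[0,0,0],"yaw":0,"fingers":1.0},{"delta_pos":[0,0,0],"yaw":0,"fingers":1.0}]'

```text
clock: 22.72
ee_pos: [0.5313, -0.0005, 0.2227]
tcp_rot: [-0.0, 1.0, 0.026, -0.001]
ft_force: [-0.2, 0.2, 0.1]
width: 0.0
```

```bash
python3 rd.py 4; python3 look.py w7
```

```text
t 22.925 F [ 0.425 -0.455 -0.097] Ftool [0.401 0.476 0.096] M [-0.004 -0.017  0.003] w [ 0.002 -0.001 -0.004  0.003] ee [ 0.532 -0.001  0.223] j6 -0.10909506205961073
22.925 [ 0.5316 -0.0006  0.2232] [-0.      0.9997  0.0255 -0.0002] [ 0.0606 -0.1062 -1.412 ] [-0.0265  0.02    0.0009] 0.003333496019203808 j6 -0.10909506205961073
nut []
pin [(array([278. , 237.3]), 0.97)]
boss [(array([274. , 208.9]), 0.73)]
```

View pics/w7.png

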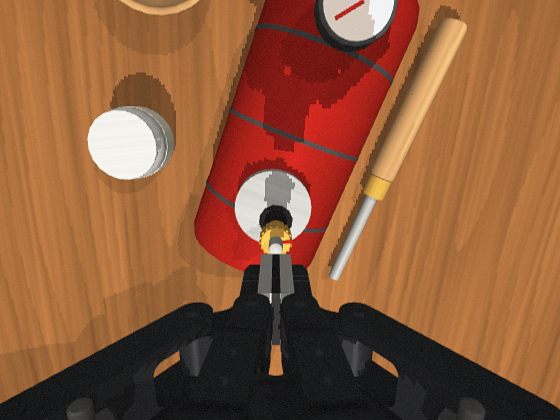

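The fingers are shut, their tips at (276,258), with the pin at (276,245) just below. Everything else is undisturbed. Descending to the pin.

apply_moves --targets '[{"delta_pos":[0,0,0.015],"yaw":0,"fingers":1.0},{"delta_pos":[0,0,0.007],"yaw":0,"fingers":1.0},{"delta_pos":[0,0,0.003],"yaw":0,"fingers":1.0},{"delta_pos":[0,0,0],"yaw":0,"fingers":1.0}]'

```text
clock: 23.62
ee_pos: [0.5316, -0.0006, 0.1982]
tcp_rot: [-0.0, 1.0, 0.025, -0.0]
ft_force: [0.6, 0.1, 0.2]
width: 0.002
```

```bash
python3 rd.py 4
```

```text
t 23.825 F [ 0.022 -0.033  0.072] Ftool [ 0.02   0.034 -0.072] M [-0.031 -0.009 -0.009] w [-0.002 -0.    -0.002  0.004] ee [ 0.532 -0.001  0.199] j6 -0.10907113153560363
```

apply_moves --targets '[{"delta_pos":[0,0,0.001],"yaw":0,"fingers":1.0},{"delta_pos":[0,0,0.001],"yaw":0,"fingers":1.0}]'

```text
clock: 24.08
ee_pos: [0.5319, -0.0006, 0.1966]
tcp_rot: [0.0, 1.0, 0.026, 0.0]
ft_force: [-0.6, 0.4, 2.9]
width: -0.004
```

```bash
python3 rd.py 2
```

```text
t 24.175 F [-0.903 -0.196  3.478] Ftool [-0.911  0.15  -3.478] M [ 0.029 -0.013 -0.015] w [0.002 0.001] ee [ 0.532 -0.001  0.196] j6 -0.10908385907008322
```

apply_moves --targets '[{"delta_pos":[0,0,0.001],"yaw":0,"fingers":1.0}]'

```text
clock: 24.3
ee_pos: [0.5319, -0.0006, 0.1955]
tcp_rot: [0.0, 1.0, 0.025, 0.0]
ft_force: [0.9, -0.2, 3.7]
width: 0.001
```

```bash
python3 rd.py 2
```

```text
t 24.4 F [-0.038 -0.157  4.4  ] Ftool [-0.045  0.155 -4.4  ] M [-0.025 -0.048  0.043] w [-0.005  0.   ] ee [ 0.532 -0.001  0.195] j6 -0.10904797202510226
```

apply_moves --targets '[{"delta_pos":[0,0,0.001],"yaw":0,"fingers":1.0}]'

```text
clock: 24.52
ee_pos: [0.5318, -0.0006, 0.1945]
tcp_rot: [0.0, 1.0, 0.026, 0.0]
ft_force: [-0.5, 0.8, 4.7]
width: 0.002
```

```bash
python3 rd.py 2
```

```text
t 24.625 F [-0.226 -0.574  5.221] Ftool [-0.254  0.562 -5.221] M [-0.036 -0.008 -0.016] w [ 0.003 -0.001] ee [ 0.532 -0.001  0.194] j6 -0.10903254106334588
```

apply_moves --targets '[{"delta_pos":[0,0,0.0007],"yaw":0,"fingers":1.0}]'

```text
clock: 24.75
ee_pos: [0.5318, -0.0006, 0.1938]
tcp_rot: [0.0, 1.0, 0.025, 0.0]
ft_force: [0.1, 0.1, 5.8]
width: 0.001
```

```bash
python3 rd.py 2
```

```text
t 24.85 F [ 0.19  -0.358  5.216] Ftool [ 0.172  0.367 -5.216] M [-0.007 -0.022  0.006] w [-0.002  0.002] ee [ 0.532 -0.001  0.194] j6 -0.10904602300683895
```

apply_moves --targets '[{"delta_pos":[0,0,0.0005],"yaw":0,"fingers":1.0}]'

```text
clock: 24.98
ee_pos: [0.5318, -0.0006, 0.1933]
tcp_rot: [0.0, 1.0, 0.025, 0.0]
ft_force: [-0.7, 0.4, 6.8]
width: -0.005
```

```bash
python3 rd.py 3
```

```text
t 25.125 F [-0.311  0.048  6.258] Ftool [-0.306 -0.064 -6.258] M [-0.004 -0.02   0.017] w [-0.002 -0.001  0.001] ee [ 0.532 -0.001  0.193] j6 -0.10903298553766257
```

apply_moves --targets '[{"delta_pos":[0,0,0.0003],"yaw":0,"fingers":1.0}]'

```text
clock: 25.25
ee_pos: [0.5319, -0.0006, 0.1932]
tcp_rot: [0.0, 1.0, 0.025, 0.0]
ft_force: [0.4, 0.1, 9.8]
width: 0.002
```

```bash
python3 rd.py 3
```

```text
t 25.4 F [-0.172 -0.06   8.88 ] Ftool [-0.168  0.052 -8.88 ] M [-0.015  0.034 -0.006] w [ 0.001 -0.     0.   ] ee [ 0.532 -0.001  0.193] j6 -0.10907670972783264
```

apply_moves --targets '[{"delta_pos":[0,0,0.0003],"yaw":0,"fingers":1.0}]'

```text
clock: 25.52
ee_pos: [0.5321, -0.0006, 0.1931]
tcp_rot: [0.0, 1.0, 0.025, 0.001]
ft_force: [0.1, 0.4, 13.2]
width: -0.0
```

```bash
python3 rd.py 3 d1
```

```text
t 25.675 F [-0.44   0.392 12.05 ] Ftool [ -0.406  -0.412 -12.05 ] M [ 0.018  0.036 -0.015] w [-0.002 -0.002 -0.002] ee [ 0.532 -0.001  0.193] j6 -0.10907108451444261
```

The force now climbs steeply to 12 N over the last 0.3 mm, so the pin is at its stop. I'll ease back slightly and hold.

apply_moves --targets '[{"delta_pos":[0,0,-0.0003],"yaw":0,"fingers":1.0},{"delta_pos":[0,0,0],"yaw":0,"fingers":1.0},{"delta_pos":[0,0,0],"yaw":0,"fingers":1.0},{"delta_pos":[0,0,0],"yaw":0,"fingers":1.0},{"delta_pos":[0,0,0],"yaw":0,"fingers":1.0},{"delta_pos":[0,0,0],"yaw":0,"fingers":1.0},{"delta_pos":[0,0,0],"yaw":0,"fingers":1.0},{"delta_pos":[0,0,0],"yaw":0,"fingers":1.0},{"delta_pos":[0,0,0],"yaw":0,"fingers":1.0}]'

```text
clock: 26.8
ee_pos: [0.532, -0.0006, 0.1932]
tcp_rot: [0.0, 1.0, 0.026, 0.0]
ft_force: [0.5, -0.0, 9.0]
width: 0.003
```

```bash
python3 rd.py 2
```

```text
t 26.9 F [-0.22   0.195  8.235] Ftool [-0.204 -0.205 -8.235] M [-0.012  0.011 -0.007] w [-0.  0.] ee [ 0.532 -0.001  0.193] j6 -0.1090915637431565
```

apply_moves --targets '[{"delta_pos":[0,0,0],"yaw":0,"fingers":1.0},{"delta_pos":[0,0,0],"yaw":0,"fingers":1.0},{"delta_pos":[0,0,0],"yaw":0,"fingers":1.0},{"delta_pos":[0,0,0],"yaw":0,"fingers":1.0},{"delta_pos":[0,0,-0.002],"yaw":0,"fingers":1.0},{"delta_pos":[0,0,-0.003],"yaw":0,"fingers":1.0},{"delta_pos":[0,0,-0.02],"yaw":0,"fingers":1.0},{"delta_pos":[0,0,-0.032],"yaw":0,"fingers":1.0},{"delta_pos":[0,0,0],"yaw":0,"fingers":1.0},{"delta_pos":[0,0,0],"yaw":0,"fingers":1.0}]'

```text
clock: 28.15
ee_pos: [0.5313, -0.0005, 0.2494]
tcp_rot: [-0.0, 1.0, 0.025, -0.0]
ft_force: [0.2, 0.3, 0.3]
width: -0.005
```

```bash
python3 look.py w8;python3 -c "
from h import *
save('scene','s8.png')"; python3 - <<'E'
from h import *
a=cv2.imread('pics/w8.png')
cv2.imwrite('pics/z8.png',cv2.resize(a[170:260,220:330],(550,450),interpolation=cv2.INTER_CUBIC))
E
```

```text
28.15 [ 0.5313 -0.0005  0.2494] [-0.      0.9997  0.0255 -0.0003] [0.1839 0.2584 0.324 ] [-0.0526  0.0477  0.037 ] -0.004548850065223229 j6 -0.10905940168767639
nut [(array([274.1, 219.4]), 0.66)]
pin [(array([275.8, 225.8]), 0.82)]
boss [(array([275.8, 198.5]), 0.85)]
```

View pics/z8.png

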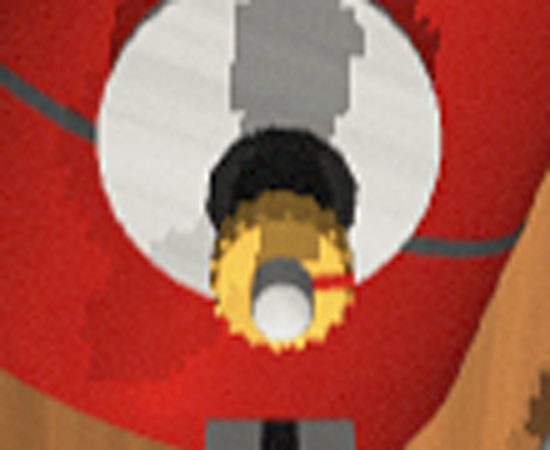

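View pics/s8.png

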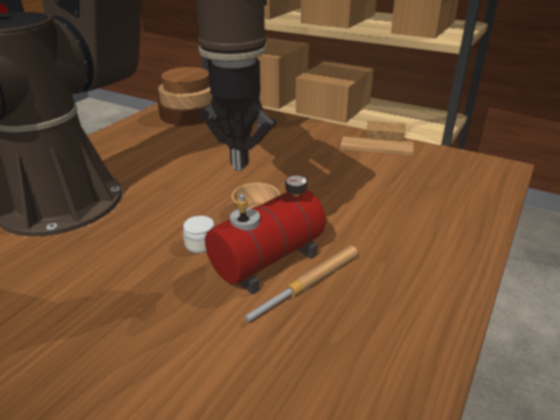

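The pin is back up, the nut's mark is unchanged, and the bowl, tin and gouge haven't moved. I'll compare the gauge needle before and after.

```bash
python3 - <<'E'
from h import *
o=[cv2.resize(cv2.imread(f'pics/{n}.png')[165:215,270:330],(360,300),interpolation=cv2.INTER_CUBIC) for n in ['scene0','s8']]
cv2.imwrite('pics/z9.png',np.hstack(o))
E
```

```text
(no output)
```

View pics/z9.png

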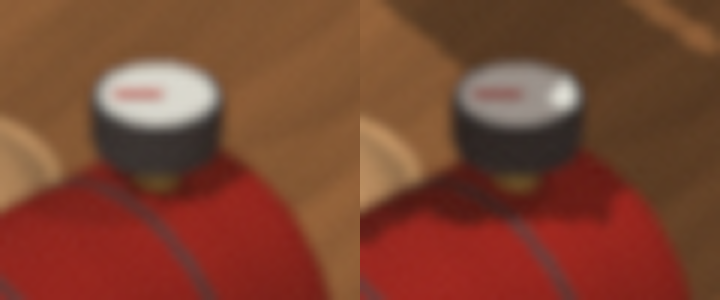

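```bash
python3 - <<'E'
from h import *
np.set_printoptions(precision=4,suppress=True)
ax=np.array([.5316,-.0006])
for n,z in [('w1',.1616),('w2',.1616),('w3',.1616),('w5',.166),('w6',.166),('w7',.166),('w8',.166)]:
    w=dict(np.load(n+'.npz'));im=cv2.imread(f'pics/{n}.png').astype(int)
    b,g,r=im[...,0],im[...,1],im[...,2]
    m=(r>110)&(g<.35*r)
    vs,us=np.nonzero(m)
    X=np.array([atz(w,(u,v),z)[:2] for u,v in zip(us,vs) if 240<u<310 and 195<v<265]);
    d=X-ax;rr=np.linalg.norm(d,axis=1);k=(rr>3.5e-3)&(rr<8.3e-3);d=d[k]
    if len(d)<3: print(n,len(d));continue
    c=d.mean(0);U=np.linalg.svd(d-c)[2][0];U*=np.sign(U@c)
    print(n,len(d),'mean az',np.arctan2(c[1],c[0]),'r',np.linalg.norm(c)*1e3,'dir',np.arctan2(U[1],U[0]))
# tank yaw from boss & gauge etc.
E
```

```text
w1 14 mean az -3.045799338962383 r 5.9685810949594105 dir 3.063471275102646
w2 9 mean az -2.9836707217458724 r 6.689909917107355 dir -3.119159564590615
w3 0
w5 0
w6 13 mean az -0.008955155623959358 r 6.348335522863732 dir 0.228189227831058
w7 14 mean az -0.06027640387882015 r 6.096218005649093 dir 0.050556707143681275
w8 12 mean az -0.05216612828738125 r 5.969809882989646 dir 0.25492249297335784
```

```bash
python3 -c "
from cell import env
print(env.state()['clock'],env.finish_job())"
```

```text
the job is handed in; nothing more can be done
28.4 None
```

I unscrewed the brass nut to its stop, pressed the pin to its bottom stop, held it for about two seconds, and let it spring back. The job was handed in at 28.4 s.

- **Nut:** I used a light, position-limited pinch. At about 3.3 rad of tool turn the grip began to slip, so I regripped a little firmer and turned again. The torque then rose to about 0.2 N m with the nut standing still (0.05 turns it), so I took it to be on the stop. The pinch force itself can't be read out; I kept it small by closing only just past contact.
- **Pin:** With the fingers shut, contact came near TCP z = 0.197 m and the stop near 0.193 m, about 4 mm down. The highest force I read was 13 N. I then held at about 8–9 N, for roughly 2.1 s at the bottom. The last picture shows the pin back up and the gripper clear above it.
- **Lean:** The sideways force I measured stayed at or below about 3.2 N, so the nut moved a little over 1 mm, against a limit of about 3 mm.
- **Surroundings:** The bowl, tin and gouge look unmoved in the final picture.

**Weaker checks:** Working out the nut's turn from its red mark gave 3.0 to 3.35 rad depending on the method, when 3.3 to 3.6 was expected. I went by the torque reading instead. The gauge needle looks the same before and after, so it doesn't show whether the tank vented.

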